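# Unload the stoppering press with its drop guard hooked up

## Task

Unload the bench stoppering press. Lift its clear drop guard by the black grip of the slotted bar and hook the slot onto the notched lug so that the guard hangs there by itself; then draw the vial block out by its pull knob until the whole block is clear of the guard and let it stand on the feed shelf. Take it again by the sides of the block, carry it level to the steel tray and set it down flat inside, leaving the guard hooked up and the other things on the bench where they are.

Things in the scene. Friction and masses are not known exactly. Their poses are not given: they have to be found in the camera images.
- press: Grey bench press fixed to the bench, 300 mm deep, 260 wide, 370 tall. Origin: its centre, on the bench; +x to its back, -x to its front (loading side), +y to the side with the stay bar, z up. Two uprights 30 x 30 mm at x -125, y +/-105 mm, tops at 250 mm. Head: x -105 mm to the back, up to 242 mm; on it an air cylinder, 76 mm square, at x -15, y 0.
- shelf_end (a point): Middle of the front edge of the feed shelf, at x -340, y 0, z 30 mm in the press frame. Bed and shelf are one flat steel plate 100 mm wide, top 30 mm above the bench, from here to x +60 mm. Only inside the press (x above -113 mm) guides 10 mm high, 68 mm apart, stand on it.
- lug_notch (a point): Floor of the notch in the steel lug on the +y upright, at x -148, y 105, z 229 mm in the press frame. The lug sticks out to the front, 9 mm wide, underside at z 217; the notch spans x -156 to -140 (the upright's face); a lip, top at z 237, closes it from x -162 to -156. The bar hangs here by the upper end of its slot.
- guard (a joint): Height of the drop guard above shut, m: 0 shut, 0.100 upper stop, about 0.073 when hung in the notch. Clear panel between the uprights with a strap along its foot: strap underside 14 mm above the bed when shut, front face at x -156 mm in the press frame. Guard and bar weigh 0.56 kg, slide easily and fall if not held.
- staybar (a joint): Lean of the slotted stay bar, rad: 0 upright, growing as its top leans to the front (-x of the press), range -0.06 to 0.36; it stays where it is left. It starts leaning out, clear of the lug. Lift it so, guard 0.083 to 0.100 up, to bring the slot level with the lug; swing it in to about 0, the lug passing through the slot; then lower until it sits in the notch.
- stay_pin (a point): Pin on which the stay bar turns, along the press's y axis, at x -150, y 105 mm in the press frame, 74 mm above the bench when shut; it rises with the guard. The bar is flat steel, 30 mm wide (y), 5 mm thick, with a slot 15 mm wide from 36 to 82 mm above the pin.
- stay_grip (a point): Centre of the black barrel grip on the bar's top, 155 mm above the pin along the bar: a lying cylinder along the press's y axis, 26 mm thick, 40 mm long. Pinch it over its two ends from above; while the guard is shut, the lug is too near behind it for a finger.
- rack: White vial block with eight capped vials, one piece, 0.4 to 0.65 kg. Block 130 x 60 x 45 mm (x, y, z), vials up to 65 mm. Origin: centre of the block's underside; -x is the pull end, the knob. Overall x -210 to +65 mm. Centre of mass about 20 mm from the origin towards the knob. It starts on the bed inside the press, knob to the front, axes about along the press's.
- rack_knob (a point): Pull knob: upright black cylinder, 20 mm across, its axis at x -200 mm in the block's frame; this point is 35 mm above the block's underside, the knob's top 50 mm. It stands on a flat tongue, 24 mm wide, 5 mm thick, 2 mm off the bed, fixed to the block's end, which passes under the shut guard; the block does not.
- rack_mid (a point): Middle of the whole length of block and tongue, at x -72.5 mm on the block's underside.
- tray: Flat steel tray fixed to the bench, 350 x 190 mm (x, y), rim 18 mm high, walls and floor 4 mm thick, inside 342 x 182 mm. Origin: centre of its underside. The block lies in it along its length, the knob at either end.
- amber_bottle: Bystander: brown glass bottle, 68 mm across, 135 mm tall, white cap. Origin: centre of its underside.
- clear_bottle: Bystander: clear glass bottle, 64 mm across, 120 mm tall, red cap. Origin: centre of its underside.
- white_jar: Bystander: white plastic jar, 60 mm across, 65 mm tall. Origin: centre of its underside.
- beaker: Bystander: glass beaker, 72 mm across, 85 mm tall. Origin: centre of its underside.
- cap_tin: Bystander: round aluminium tin, 72 mm across, 50 mm tall. Origin: centre of its underside.
- amber_small: Bystander: small brown glass bottle, 52 mm across, 95 mm tall, black cap. Origin: centre of its underside.
- spatula: Bystander: spatula 180 mm long lying on the bench. Origin near its middle.

How it is judged (in metres and radians):
On the way, in this order (a step that is already met when the one before it is completed fails the run):
1. the guard hangs by its bar in the notch, let go by the robot, with the block still inside (value of joint guard between 0.066 and 0.08 m and contact force between each of the fingers, the arm and press below 0.1 N and x of rack in the frame of press above -0.15 m), for 0.3 s.
2. the vial block stands on the feed shelf, wholly clear of the hooked-up guard, let go by the robot (value of joint guard between 0.066 and 0.08 m and x of rack in the frame of press between -0.335 and -0.215 m and z of rack in the frame of press between 0.026 and 0.035 m and angle between rack's own z axis and vertical below 0.06 rad and contact force between the fingers and rack below 0.1 N), for 0.15 s.
At the end, for the whole second after the job is handed in: The guard still hangs by its bar in the notch, 66 to 80 mm above shut, untouched; the vial block lies at rest and flat on the tray's floor (underside within 5 mm of the floor, tilt under 0.05 rad, middle of block and tongue within 90 mm of the tray's centre), released (value of joint guard between 0.066 and 0.08 m and contact force between each of the fingers, the arm and press below 0.1 N and horizontal distance between rack_mid and tray below 0.09 m and height (world z) of rack below 0.009 m and angle between rack's own z axis and vertical below 0.05 rad and linear speed of rack below 0.02 m/s and contact force between the fingers and rack below 0.1 N).
It fails at once if the vial block is tipped by more than 0.35 rad (angle between rack's own z axis and vertical above 0.35 rad).
It fails at once if a bystander is pushed by more than 40 mm or knocked over (distance of any of amber_bottle, clear_bottle, white_jar, beaker, cap_tin, amber_small, spatula from where it was at the start of the episode above 0.04 m or angle between any of amber_bottle, clear_bottle, white_jar, beaker, cap_tin, amber_small's own z axis and vertical above 0.5 rad).
It also fails if it takes over 58 s, if anything falls off the work surface, if the arm or the gripper's body presses on something with over 40 N, if the wrist force passes 120 N, or if a joint passes its speed limit or range.

## Robot

A 6-joint arm with a two-finger parallel gripper is mounted at the origin on the work surface. World frame = base frame: x ahead of the robot, y to its left, z up, the work surface at z = 0. Lengths are in mm, angles in rad, forces in N, time in s.
With the tool pointing down it reaches from about 350 to 975 mm from the base axis. Payload 7.1 kg.
Tool frame: the origin (TCP) lies at the very end of the fingers, on their centre line; the grasp point (between the pads) lies 19 mm behind it (ctrl.tcp_to_grasp is the distance from the TCP to the grasp point, in mm); z points along the fingers, x is the direction in which the jaws open and shut, and the axes are right-handed (so a half turn about z gives the same grasp; the last joint's range is limited). The gripper opens to 88 mm and grips with 3 to 60 N. Pads are 20 mm wide; open, the fingers measure 115 mm over their backs; the gripper's body (75 mm by 178 mm) begins 61 mm behind the grasp point.
Start: joints at [-1.209, 0.423, 1.63, -0, 1.089, -0.019], TCP at [232.306, -580.206, 222.675] pointing down, gripper open.
Joint ranges: [-3, 3], [-0.9, 2.11], [0.09, 2.58], [-1.31, 4.45], [0.11, 2.69], [-2.54, 2.54]. Speed limits (rad/s): [2.39, 2.39, 3.01, 3.14, 3.14, 3.14].

## Interface

Orientations are given as a rotation vector (axis times angle).
In Python, from workcell import get_obs, viewer, ctrl, masks_of gives the robot as it stands. The module is installed in compiled form; this text tells all that it offers.
- The arm moves only by the shell command python3 -m inch 'ROWS'. ROWS is JSON, a list of rows, each an object of numbers: "tx", "ty", "tz": the shift along the tool's x, y, z in cm; "ax", "ay", "az": the turn, a rotation vector about the tool's x, y, z in degrees; "jaw": the opening, from 0 (shut) to 1 (fully open). In form: [{"tx": .., "ty": .., "tz": .., "ax": .., "ay": .., "az": .., "jaw": ..}, ...]. A call has 1 to 12 rows; each row shifts and turns the commanded pose from where the row before left it, along the tool's axes as they then stand; what a row does not reach is not made up. A row lasts 1/8 s, in which the tool goes at most 62.5 mm and 10.7 degrees, less where a joint would pass 70% of its speed; a pose out of reach is approached as far as the arm can. A call is refused whole if a number of a shift passes 6.25 or a number of a turn 10.7, either way. A call with a gripper value outside its range is refused whole. The fingers move at their own pace and stop on an object; the grip force is fixed at half the most. Time passes only in rows, so rows that do not move let the fingers close. It gives the time, the measured TCP pose, the force and the opening at its end, in the units of the state.
- get_obs(): the state, without advancing time (a new reading comes with each control period).
- viewer.get_image(name): name is "scene" or "top" or "wrist"; returns (picture, depth): 400x640x3 uint8, red, green, blue; 400x640 float32, mm along the optical axis (not along the pixel's ray), 0 where there is no reading.
- viewer.get_calibration(name): a dict with "fx", "fy", "cx", "cy" (pixels), "distortion" ([k1, k2, p1, p2, k3] as OpenCV has them; the pictures are not rectified), "rvec" (rotation vector, rad) and "tvec" (3), from world to camera coordinates, as OpenCV has them. Camera axes: x right, y down, z forward; pixel columns grow to the right and rows downward; lengths in mm; the calibration is good to about 2 mm. A picture is of the moment at which its call begins: read the wrist's pose just before it. get_calibration takes no time and is no camera call; for the wrist camera it gives the pose at the moment of the call.
- ctrl.close_job(): hands the job in, once; it reports no verdict.
Trained networks look in the newest picture that a camera, given by its name, has taken for a name from the list of things; names that differ only in an ending like _2 or _b are one class to them, and where a whole thing is asked for, a point or a joint stands for the part that bears it (a point fixed in the world has none). Each returns a list of dicts, best first, with "score" (0 to 1); they miss things now and then, are a little off and sometimes report something else, mostly with a low value. They report only what shows in the picture. A call takes as long as a camera call.
- masks_of(camera, thing): "pixels" (400x640 bool, what is visible of it) and "location" ([column, row] in pixels, amid what is visible of it).
The state is a dict: "t": time; "qpos": joint angles; "qvel": joint speeds; "joint_torque": joint torques, N m; "ee_pos": TCP position; "orientation": TCP orientation; "ft_force": force on the tool from outside, world axes, zero at the start; "moment": the same for the moment, N m; "width": finger opening in mm.
Only numpy, scipy, OpenCV 4.12 (cv2) and the standard library are available. Lean on these libraries where they do the work, as an engineer would, in place of code of your own. Each camera call takes 0.05 s, during which the arm holds its last target. There are 200 camera calls.

## Working session

There is one attempt and no reset: what is moved stays moved. The work goes in short steps, Python scripts to look and compute and a shell command to move; the robot and the scene stay as the last step left them, time stands still between calls to the robot, and variables do not carry over. Pictures are saved under pics/ and viewed, about 8 in all and at most 12, crops included, and the job is handed in when it is done.

```bash
mkdir -p pics
cat > h.py <<'E'
import numpy as np, cv2
from scipy.spatial.transform import Rotation as R
from workcell import get_obs, viewer, ctrl, masks_of
def cloud(name):
    c=viewer.get_calibration(name); im,d=viewer.get_image(name)
    K=np.array([[c['fx'],0,c['cx']],[0,c['fy'],c['cy']],[0,0,1]]); 
    v,u=np.mgrid[0:400,0:640].astype(np.float32)
    n=cv2.undistortPoints(np.stack([u.ravel(),v.ravel()],1)[:,None],K,np.array(c['distortion'],float))[:,0]
    P=np.c_[n,np.ones(len(n))]*d.reshape(-1,1)
    Rm=R.from_rotvec(np.ravel(c['rvec'])).as_matrix()
    W=((P-np.ravel(c['tvec']))@Rm).reshape(400,640,3)
    W[d==0]=np.nan
    return im,d,W
def save(im,f): cv2.imwrite('pics/'+f,cv2.cvtColor(im,cv2.COLOR_RGB2BGR))
E
python3 - <<'E'
from h import *
for n in ['scene','top']:
    im,d,W=cloud(n); save(im,n+'0.png'); np.save(n+'W.npy',W)
    for t in ['press','guard','staybar','rack','rack_knob','stay_grip','tray','amber_bottle','clear_bottle','white_jar','beaker','cap_tin','amber_small','spatula']:
        for m in masks_of(n,t)[:2]:
            p=W[m['pixels']]; p=p[~np.isnan(p[:,0])]
            if len(p)==0: print(n,t,round(m['score'],2),m['location'],'nodepth');continue
            print(n,t,round(m['score'],2),np.round(m['location']),np.round(np.median(p,0)),np.round(np.percentile(p,2,0)),np.round(np.percentile(p,98,0)),len(p))
print(get_obs())
E
```

```text
scene press 0.65 [209. 219.] [ 598. -239.  205.] [ 449. -415.   14.] [682.  38. 369.] 12874
scene guard 0.79 [261. 223.] [ 577. -128.   79.] [ 475. -148.   36.] [694. -76. 233.] 960
scene guard 0.26 [207. 220.] [ 599. -240.  209.] [ 458. -414.   19.] [682.  38. 369.] 12613
scene staybar 0.71 [267. 236.] [677. -96. 221.] [ 621. -138.   36.] [695. -74. 234.] 270
scene rack 0.62 [234. 234.] [ 577. -167.   52.] [ 559. -288.   31.] [588. -22.  82.] 311
scene rack_knob 0.8 [236. 232.] [ 576. -164.   53.] [ 543. -290.   31.] [588. -22.  81.] 326
scene stay_grip 0.84 [264. 235.] [676. -96. 218.] [ 567. -137.   26.] [695. -73. 234.] 288
scene stay_grip 0.6 [247. 293.] [ 777. -175.   64.] [ 751. -199.    7.] [ 791. -154.   96.] 337
scene tray 0.6 [210. 219.] [ 598. -239.  207.] [ 454. -415.   17.] [682.  38. 369.] 12781
scene tray 0.56 [403. 221.] [597. 364.   3.] [410. 269.  -2.] [754. 455.  18.] 5086
scene amber_bottle 0.93 [284. 287.] [792. -66.  90.] [730. -98.  -0.] [811. -35. 136.] 620
scene clear_bottle 0.97 [357. 273.] [782. 148.  79.] [743. 123.  -2.] [800. 183. 121.] 528
scene white_
[... 2223 characters left out ...]
   3.] [249. 370.  -1.] [391. 488.  21.] 1000
{'t': 1.5, 'qpos': array([-1.20899153e+00,  4.23104732e-01,  1.62990394e+00,  2.28507928e-05,
        1.08859827e+00, -1.90082411e-02]), 'qvel': array([-0.00085464,  0.00119994,  0.00058873,  0.00057628, -0.00063397,
       -0.00037745]), 'joint_torque': array([ 5.29054159e-04, -5.44569254e+01, -2.74039364e+01,  6.44148560e-02,
        1.67329994e-02, -1.10052230e-05]), 'ee_pos': array([ 232.31553665, -580.19958508,  222.67055299]), 'orientation': array([-2.60169010e+00,  1.76086834e+00,  2.36881946e-08]), 'ft_force': array([0.31530195, 0.17699575, 0.11438952]), 'moment': array([-0.00536701, -0.01023656, -0.00646101]), 'width': 87.86009141342016}
```

Run:
```python
import cv2
a=cv2.imread('pics/scene0.png');b=cv2.imread('pics/top0.png')
import numpy as np
cv2.imwrite('pics/m.png',np.vstack([cv2.resize(a[130:340,100:480],None,fx=1.5,fy=1.5) ,cv2.resize(b[80:270,200:580],None,fx=1.5,fy=1.5)]))
```

```text
(no output)
```

View pics/m.png

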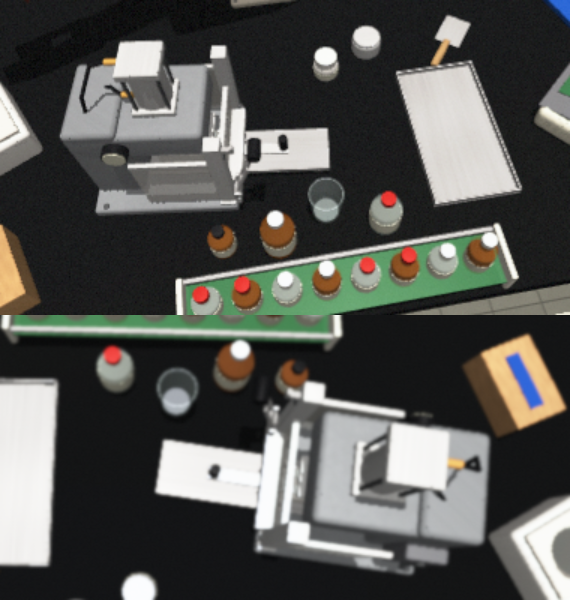

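Run:
```python
import numpy as np, cv2
W=np.load('topW.npy').reshape(-1,3); W=W[~np.isnan(W[:,0])]
def rect(lo,hi,x0=380,x1=720,y0=-450,y1=60):
    m=(W[:,2]>lo)&(W[:,2]<hi)&(W[:,0]>x0)&(W[:,0]<x1)&(W[:,1]>y0)&(W[:,1]<y1)
    p=W[m]; print(lo,hi,len(p),cv2.minAreaRect(p[:,:2].astype(np.float32)),p[:,:2].mean(0),p[:,2].mean()); return p
rect(362,378) 
p=rect(237,246)
rect(246,255)
p=rect(26,34,y0=-160)
p=rect(75,88,500,640,-120)
p=rect(12,24,380,780,240,480)
p=rect(222,240,620,720,-150,-60)
for z in range(150,245,10):
    m=(abs(W[:,2]-z)<5)&(W[:,0]>610)&(W[:,0]<720)&(W[:,1]>-160)&(W[:,1]<-60)
    if m.sum(): print(z,m.sum(),W[m].min(0).round(),W[m].max(0).round())
```

```text
362 378 1705 ((544.6680297851562, -266.9586486816406), (106.18456268310547, 77.50909423828125), 82.13309478759766) [ 544.57325268 -252.81420235] 369.75254984386265
237 246 3086 ((560.8002319335938, -241.1728057861328), (238.29237365722656, 323.4770202636719), 0.11703429371118546) [ 536.08494773 -220.87530588] 241.8159702163519
246 255 2312 ((543.6927490234375, -272.27777099609375), (289.8363952636719, 240.90789794921875), 82.28479766845703) [ 521.39244152 -320.97928626] 252.51560637309262
26 34 1968 ((564.9898071289062, -44.92951965332031), (324.15350341796875, 168.6024627685547), 51.213417053222656) [574.75213105 -23.89385838] 30.12787833919787
75 88 42 ((576.1649169921875, -28.198284149169922), (17.06552505493164, 16.717702865600586), 42.57191848754883) [576.39152597 -28.10183167] 80.09036885750128
12 24 739 ((568.6087646484375, 362.68017578125), (373.00836181640625, 192.0172576904297), 0.021609464660286903) [566.25126534 364.39224875] 16.8549160089904
222 240 277 ((671.1862182617188, -111.5194091796875), (79.648193359375, 40.20478439331055), 82.19757080078125) [671.45929583 -98.32402279] 230.7691051067803
150 92 [ 610. -160.  145.] [ 682. -105.  155.]
160 31 [ 651. -159.  155.] [ 680. -101.  163.]
170 26 [ 651. -158.  165.] [679. -99. 175.]
180 22 [ 649. -159.  175.] [675. -98. 185.]
190 12 [ 650. -158.  185.] [ 661. -142.  195.]
200 13 [ 650. -159.  195.] [ 668. -140.  204.]
210 28 [ 650. -159.  205.] [679. -77. 215.]
220 59 [ 650. -158.  215.] [695. -71. 225.]
230 232 [ 650. -159.  225.] [695. -72. 235.]
240 43 [ 650. -158.  235.] [689. -79. 245.]
```

```bash
cat > fit.py <<'E'
import numpy as np, cv2
Ws={n:np.load(n+'W.npy').reshape(-1,3) for n in ['top','scene']}
def comp(W,lo,hi,b,tag):
    m=(W[:,2]>lo)&(W[:,2]<hi)&(W[:,0]>b[0])&(W[:,0]<b[1])&(W[:,1]>b[2])&(W[:,1]<b[3])
    p=W[m][:,:2]
    g=np.zeros((400,400),np.uint8); s=2.0
    ij=((p-[b[0],b[2]])/s).astype(int); g[ij[:,0],ij[:,1]]=1
    g=cv2.morphologyEx(g,cv2.MORPH_CLOSE,np.ones((5,5)))
    n,l,st,c=cv2.connectedComponentsWithStats(g)
    lab=l[ij[:,0],ij[:,1]]
    for k in range(1,n):
        q=p[lab==k]
        if len(q)>25:
            r=cv2.minAreaRect(q.astype(np.float32)); print(tag,lo,hi,len(q),np.round(r[0],1),np.round(r[1],1),round(r[2],1))
for n,W in Ws.items():
    comp(W,364,378,(450,680,-400,-100),n+' cyl')
    comp(W,247,256,(380,700,-450,60),n+' upr')
    comp(W,27,34,(480,660,-125,60),n+' shelf')
    comp(W,70,90,(540,620,-80,10),n+' knob')
    comp(W,219,240,(655,720,-135,-50),n+' grip')
    comp(W,13,24,(390,770,240,480),n+' tray rim')
    comp(W,-3,8,(390,770,250,480),n+' tray fl')
E
python3 fit.py
```

```text
top cyl 364 378 1658 [ 545.1 -264.2] [100.7  77.5] 82.2
top upr 247 256 2122 [ 529.6 -365.2] [ 98.1 167.3] 81.9
top upr 247 256 196 [ 456.7 -130. ] [31.  29.9] 82.7
top upr 247 256 224 [ 546.1 -252.3] [78.9 80.9] 83.0
top upr 247 256 177 [ 665.3 -158.2] [31.  30.6] 82.2
top shelf 27 34 1870 [576.8 -24.9] [183.2 100.6] 82.4
top knob 70 90 46 [575.9 -27.9] [17.1 17.4] 42.6
top grip 219 240 201 [674.9 -84.6] [25.4 40.1] 82.3
top grip 219 240 37 [ 669.2 -127.6] [13.2  9.5] 86.3
top tray rim 13 24 679 [572.7 362.7] [364.8 192. ] 0.0
top tray fl -3 8 9516 [580.2 365. ] [229.9 379.5] 90.0
scene cyl 364 378 739 [ 544.7 -262.8] [96.8 76.9] 81.6
scene upr 247 256 1425 [ 531.7 -364.1] [101.2 168.7] 82.0
scene upr 247 256 73 [ 457.7 -130.2] [30.  30.6] 83.3
scene upr 247 256 202 [ 546.9 -252.9] [80.  82.6] 82.4
scene upr 247 256 92 [ 665.7 -158. ] [27.1 29.1] 86.1
scene shelf 27 34 865 [578.9 -25.3] [180.4 102.4] 83.4
scene knob 70 90 33 [578.1 -30.3] [16.2 20.1] 81.2
scene grip 219 240 139 [675.2 -85.4] [24.8 42.1] 83.7
scene grip 219 240 27 [ 668.5 -128.6] [13.3 11.8] 82.1
scene tray rim 13 24 102 [465.9 440.6] [204.8  88.9] 30.7
scene tray rim 13 24 47 [445.8 276. ] [ 44.  109.8] 63.9
scene tray rim 13 24 201 [670.1 362.6] [173.5 191.4] 0.3
scene tray fl -3 8 5369 [580.2 364.9] [379.4 229.9] 0.0
```

```bash
cat >> h.py <<'E'
PSI=np.deg2rad(-97.66); O=np.array([544.6,-267.9,0])
RP=R.from_euler('z',PSI).as_matrix()
def toP(w): return (np.asarray(w,float)-O)@RP
def toW(p): return RP@np.asarray(p,float)+O
def where():
    o=get_obs(); Rt=R.from_rotvec(o['orientation']).as_matrix()
    print('t',round(o['t'],2),'W',o['ee_pos'].round(1),'P',toP(o['ee_pos']).round(1),'yaw',np.rad2deg(np.arctan2(Rt[1,0],Rt[0,0])).round(2),'zax',Rt[:,2].round(3),'F',o['ft_force'].round(1),'w',round(o['width'],1))
    return o,Rt
def go(p,press=False):
    "shift left, tool axes, cm"
    o,Rt=where(); t=toW(p) if press else np.asarray(p,float)
    print('go',p,'-> tool cm',((t-o['ee_pos'])@Rt/10).round(2))
E
python3 -m inch '[{"tz":-3.5,"az":-10.1},{"tz":-3.5,"az":-10.1},{"tz":-3.5,"az":-10.1},{"tz":-3.5,"az":-10.1},{"tz":-3.5,"az":-10.1},{"tz":-3.5,"az":-10},{},{}]'
python3 -c "
from h import *
print(toP([675,-85,222]),toP([576,-28,80]))
go([-199,105,300],True)"
```

```text
[-198.64947033  104.85684496  222.        ] [-241.94469345   -0.85750437   80.        ]
t 1.5 W [ 232.3 -580.2  222.7] P [ 351.1 -267.9  222.7] yaw -68.18 zax [ 0.  0. -1.] F [0.3 0.2 0.1] w 87.9
go [-199, 105, 300] -> tool cm [-29.54 -59.53  -7.73]$[0]: bad value
```

```bash
python3 -m inch '[{"tx":0,"ty":0,"tz":-3.5,"ax":0,"ay":0,"az":-10.1,"jaw":1},{"tx":0,"ty":0,"tz":-3.5,"ax":0,"ay":0,"az":-10.1,"jaw":1},{"tx":0,"ty":0,"tz":-3.5,"ax":0,"ay":0,"az":-10.1,"jaw":1},{"tx":0,"ty":0,"tz":-3.5,"ax":0,"ay":0,"az":-10.1,"jaw":1},{"tx":0,"ty":0,"tz":-3.5,"ax":0,"ay":0,"az":-10.1,"jaw":1},{"tx":0,"ty":0,"tz":-3.5,"ax":0,"ay":0,"az":-10,"jaw":1}]'
python3 -c "
from h import *
go([-199,105,423],True)"
```

```text
t: 2.25
ee_pos: [232.3, -580.1, 433.9]
orientation: [3.135, -0.201, 0.0]
ft_force: [-0.1, -0.2, -0.2]
width: 88.1
t 2.25 W [ 232.3 -580.1  433.9] P [ 351.  -268.   433.9] yaw -7.35 zax [ 0. -0. -1.] F [-0.1 -0.2 -0.2] w 88.1
go [-199, 105, 423] -> tool cm [ 37.59 -54.8    1.09]
```

```bash
python3 -m inch '[{"tx":3.1,"ty":-4.6,"tz":0,"ax":0,"ay":0,"az":0,"jaw":1},{"tx":3.1,"ty":-4.6,"tz":0,"ax":0,"ay":0,"az":0,"jaw":1},{"tx":3.1,"ty":-4.6,"tz":0,"ax":0,"ay":0,"az":0,"jaw":1},{"tx":3.1,"ty":-4.6,"tz":0,"ax":0,"ay":0,"az":0,"jaw":1},{"tx":3.1,"ty":-4.6,"tz":0,"ax":0,"ay":0,"az":0,"jaw":1},{"tx":3.1,"ty":-4.6,"tz":0,"ax":0,"ay":0,"az":0,"jaw":1},{"tx":3.1,"ty":-4.6,"tz":0,"ax":0,"ay":0,"az":0,"jaw":1},{"tx":3.1,"ty":-4.6,"tz":0,"ax":0,"ay":0,"az":0,"jaw":1},{"tx":3.1,"ty":-4.6,"tz":0,"ax":0,"ay":0,"az":0,"jaw":1},{"tx":3.1,"ty":-4.6,"tz":0,"ax":0,"ay":0,"az":0,"jaw":1},{"tx":3.1,"ty":-4.6,"tz":0,"ax":0,"ay":0,"az":0,"jaw":1},{"tx":3.1,"ty":-4.2,"tz":0,"ax":0,"ay":0,"az":0,"jaw":1}]'
python3 - <<'E'
from h import *
im,d,W=cloud('wrist'); save(im,'w1.png')
for m in masks_of('wrist','stay_grip')[:2]:
    p=W[m['pixels']]; p=p[~np.isnan(p[:,0])]; p=p[p[:,2]>190]
    print(m['score'],m['location'],toP(np.median(p,0)), toP(p).min(0),toP(p).max(0))
go([-199,105,300],True)
E
```

```text
t: 3.75
ee_pos: [675.2, -85.2, 432.7]
orientation: [3.135, -0.21, 0.0]
ft_force: [0.6, 0.2, 0.5]
width: 88.1
0.78 [320.8, 180.6] [-199.90927978  103.10496767  230.22886078] [-210.56087942   82.97495509  220.06385686] [-185.54086675  122.89530852  234.19677137]
t 3.85 W [676.6 -83.  431.5] P [-200.9  106.1  431.5] yaw -7.43 zax [-0.     0.001 -1.   ] F [-0.3  0.1 -1.5] w 87.8
go [-199, 105, 300] -> tool cm [-0.11  0.2  13.15]
```

View pics/w1.png

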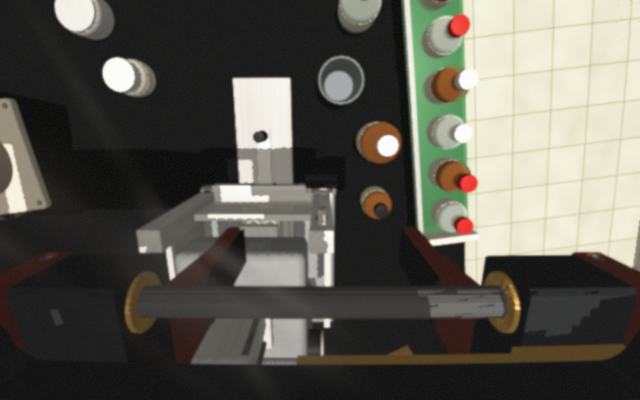

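```bash
python3 -m inch '[{"tx":-0.1,"ty":0.2,"tz":4,"ax":0,"ay":0,"az":-0.2,"jaw":1},{"tx":-0.1,"ty":0,"tz":4,"ax":0,"ay":0,"az":0,"jaw":1},{"tx":0,"ty":0,"tz":4,"ax":0,"ay":0,"az":0,"jaw":1},{"tx":0,"ty":0,"tz":4,"ax":0,"ay":0,"az":0,"jaw":1},{"tx":0,"ty":0,"tz":4,"ax":0,"ay":0,"az":0,"jaw":1},{"tx":0,"ty":0,"tz":2.8,"ax":0,"ay":0,"az":0,"jaw":1},{"tx":0,"ty":0,"tz":0,"ax":0,"ay":0,"az":0,"jaw":1}]'
python3 -c "
from h import *
go([-198.5,104,203],True)"
```

```text
t: 4.72
ee_pos: [669.9, -89.0, 202.4]
orientation: [-3.135, 0.206, 0.008]
ft_force: [-0.3, 0.1, 0.4]
width: 87.6
t 4.72 W [669.9 -89.  202.4] P [-194.   100.4  202.4] yaw -7.51 zax [-0.005  0.001 -1.   ] F [-0.3  0.1  0.4] w 87.6
go [-198.5, 104, 203] -> tool cm [ 0.36 -0.45 -0.07]
```

```bash
python3 -m inch '[{"tx":0.35,"ty":-0.45,"tz":0,"ax":0,"ay":0,"az":0,"jaw":1},{"tx":0,"ty":0,"tz":0,"ax":0,"ay":0,"az":0,"jaw":1},{"tx":0,"ty":0,"tz":0,"ax":0,"ay":0,"az":0,"jaw":0.3},{"tx":0,"ty":0,"tz":0,"ax":0,"ay":0,"az":0,"jaw":0.3},{"tx":0,"ty":0,"tz":0,"ax":0,"ay":0,"az":0,"jaw":0.3},{"tx":0,"ty":0,"tz":0,"ax":0,"ay":0,"az":0,"jaw":0.3},{"tx":0,"ty":0,"tz":0,"ax":0,"ay":0,"az":0,"jaw":0.3}]'
python3 -c "
from h import *
where()"
```

```text
t: 5.6
ee_pos: [675.3, -84.5, 204.5]
orientation: [-3.135, 0.205, 0.003]
ft_force: [-12.8, 2.7, 4.9]
width: 41.2
t 5.6 W [675.3 -84.5 204.5] P [-199.2  105.1  204.5] yaw -7.49 zax [-0.002  0.    -1.   ] F [-12.8   2.7   4.9] w 41.2
```

```bash
python3 -m inch '[{"tx":-0.1,"ty":0,"tz":-1.5,"ax":0,"ay":0,"az":0,"jaw":0.3},{"tx":0,"ty":0,"tz":-1.5,"ax":0,"ay":0,"az":0,"jaw":0.3},{"tx":0,"ty":0,"tz":-1.5,"ax":0,"ay":0,"az":0,"jaw":0.3},{"tx":0,"ty":0,"tz":-1.5,"ax":0,"ay":0,"az":0,"jaw":0.3},{"tx":0,"ty":0,"tz":-1.5,"ax":0,"ay":0,"az":0,"jaw":0.3},{"tx":0,"ty":0,"tz":-1.6,"ax":0,"ay":0,"az":0,"jaw":0.3},{"tx":0,"ty":0,"tz":0,"ax":0,"ay":0,"az":0,"jaw":0.3},{"tx":0,"ty":0,"tz":0,"ax":0,"ay":0,"az":0,"jaw":0.3}]'
python3 - <<'E'
from h import *
where()
im,d,W=cloud('top')
for m in masks_of('top','guard')[:1]:
    p=toP(W[m['pixels']]); p=p[~np.isnan(p[:,0])]; print(m['score'],np.percentile(p,[2,50,98],axis=0).round())
im2,d,W=cloud('scene'); 
save(np.vstack([cv2.resize(im[80:220,300:500],None,fx=3,fy=3)[:300],cv2.resize(im2[170:270,180:380],None,fx=3,fy=3)]),'m2.png')
E
```

```text
t: 6.6
ee_pos: [674.4, -84.4, 296.7]
orientation: [3.135, -0.205, -0.002]
ft_force: [-5.9, -1.4, -4.1]
width: 39.9
t 6.6 W [674.4 -84.4 296.7] P [-199.2  104.2  296.7] yaw -7.49 zax [-0.001  0.    -1.   ] F [-5.9 -1.4 -4.1] w 39.9
```

View pics/m2.png

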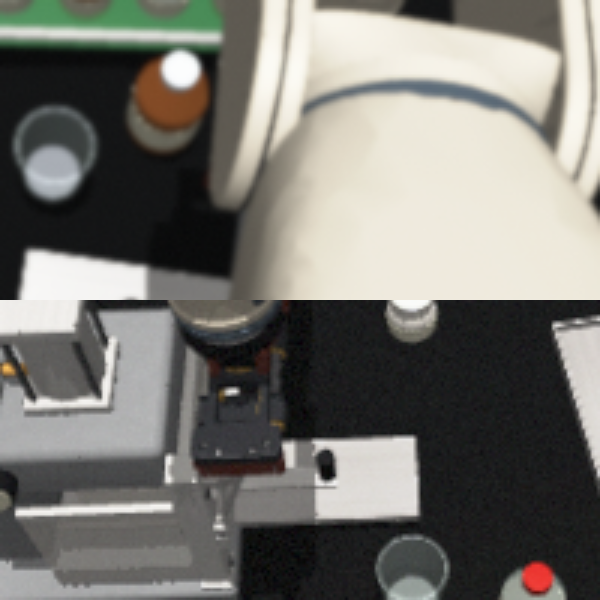

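```bash
python3 -m inch '[{"tx":0,"ty":0.6,"tz":-0.18,"ax":0,"ay":0,"az":0,"jaw":0.3},{"tx":0,"ty":0.6,"tz":-0.16,"ax":0,"ay":0,"az":0,"jaw":0.3},{"tx":0,"ty":0.6,"tz":-0.13,"ax":0,"ay":0,"az":0,"jaw":0.3},{"tx":0,"ty":0.6,"tz":-0.11,"ax":0,"ay":0,"az":0,"jaw":0.3},{"tx":0,"ty":0.6,"tz":-0.09,"ax":0,"ay":0,"az":0,"jaw":0.3},{"tx":0,"ty":0.6,"tz":-0.06,"ax":0,"ay":0,"az":0,"jaw":0.3},{"tx":0,"ty":0.6,"tz":-0.03,"ax":0,"ay":0,"az":0,"jaw":0.3},{"tx":0,"ty":0.7,"tz":-0.02,"ax":0,"ay":0,"az":0,"jaw":0.3},{"tx":0,"ty":0,"tz":0,"ax":0,"ay":0,"az":0,"jaw":0.3},{"tx":0,"ty":0,"tz":0,"ax":0,"ay":0,"az":0,"jaw":0.3}]'
python3 -c "
from h import *
go([-150,104,304.5],True)"
```

```text
t: 8.0
ee_pos: [668.0, -132.4, 304.3]
orientation: [-3.134, 0.205, 0.002]
ft_force: [-6.6, 1.6, -4.4]
width: 39.8
t 8.0 W [ 668.  -132.4  304.3] P [-150.8  104.2  304.3] yaw -7.48 zax [-0.001  0.001 -1.   ] F [-6.6  1.6 -4.4] w 39.8
go [-150, 104, 304.5] -> tool cm [-0.02  0.07 -0.02]
```

```bash
python3 -m inch '[{"tx":0,"ty":0.05,"tz":0.5,"ax":0,"ay":0,"az":0,"jaw":0.3},{"tx":0,"ty":0,"tz":0.5,"ax":0,"ay":0,"az":0,"jaw":0.3},{"tx":0,"ty":0,"tz":0.4,"ax":0,"ay":0,"az":0,"jaw":0.3},{"tx":0,"ty":0,"tz":0.3,"ax":0,"ay":0,"az":0,"jaw":0.3},{"tx":0,"ty":0,"tz":0.3,"ax":0,"ay":0,"az":0,"jaw":0.3},{"tx":0,"ty":0,"tz":0,"ax":0,"ay":0,"az":0,"jaw":0.3},{"tx":0,"ty":0,"tz":0,"ax":0,"ay":0,"az":0,"jaw":0.3}]'
python3 -c "
from h import *
where()"
```

```text
t: 8.88
ee_pos: [668.0, -132.6, 286.2]
orientation: [-3.134, 0.205, 0.001]
ft_force: [-11.5, 3.2, 5.4]
width: 39.6
t 8.88 W [ 668.  -132.6  286.2] P [-150.5  104.2  286.2] yaw -7.47 zax [-0.     0.001 -1.   ] F [-11.5   3.2   5.4] w 39.6
```

```bash
python3 -m inch '[{"tx":0,"ty":0,"tz":0,"ax":0,"ay":0,"az":0,"jaw":0.8},{"tx":0,"ty":0,"tz":0,"ax":0,"ay":0,"az":0,"jaw":0.8},{"tx":0,"ty":0,"tz":0,"ax":0,"ay":0,"az":0,"jaw":0.8},{"tx":0,"ty":0,"tz":-3,"ax":0,"ay":0,"az":0,"jaw":0.8},{"tx":0,"ty":0,"tz":-4,"ax":0,"ay":0,"az":0,"jaw":0.8},{"tx":0,"ty":-4,"tz":-1,"ax":0,"ay":0,"az":0,"jaw":0.8},{"tx":-4,"ty":-4,"tz":0,"ax":0,"ay":0,"az":0,"jaw":0.8},{"tx":-4,"ty":-4,"tz":0,"ax":0,"ay":0,"az":0,"jaw":0.8}]'
python3 - <<'E'
from h import *
where()
im,d,W=cloud('scene'); save(cv2.resize(im[150:290,150:390],None,fx=3,fy=3),'s3.png')
for m in masks_of('scene','stay_grip')[:2]:
    p=toP(W[m['pixels']]); p=p[~np.isnan(p[:,0])]; print(m['score'],m['location'],np.percentile(p,[2,50,98],axis=0).round())
im,d,W=cloud('wrist')
for t in ['stay_grip','rack_knob']:
  for m in masks_of('wrist',t)[:2]:
    p=toP(W[m['pixels']]); p=p[~np.isnan(p[:,0])]; print(t,m['score'],m['location'],np.percentile(p,[2,50,98],axis=0).round())
    q=p[(p[:,2]>65)&(p[:,2]<95)]; print(len(q),q.mean(0) if len(q) else '')
E
```

```text
t: 9.88
ee_pos: [604.6, -3.0, 363.7]
orientation: [-3.135, 0.206, -0.002]
ft_force: [-0.3, 0.7, 0.4]
width: 70.1
t 9.88 W [604.6  -3.  363.7] P [-270.5   24.2  363.7] yaw -7.51 zax [ 0.001  0.    -1.   ] F [-0.3  0.7  0.4] w 70.1
0.58 [246.6, 221.0] [[-165.    3.  136.]
 [-152.  109.  301.]
 [-124.  125.  315.]]
stay_grip 0.71 [401.4, 333.5] [[-166.   83.  147.]
 [-156.   94.  301.]
 [-148.  106.  313.]]
0 
rack_knob 0.91 [308.7, 214.5] [[-250.  -13.   34.]
 [-188.   -2.   36.]
 [-121.    8.   79.]]
146 [-241.87486556   -1.70086938   77.08876299]
rack_knob 0.19 [160.0, 119.2] [[-369. -254.   -1.]
 [-343. -219.   62.]
 [-314. -200.   65.]]
45 [-340.61110287 -229.36533504   65.40856479]
```

View pics/s3.png

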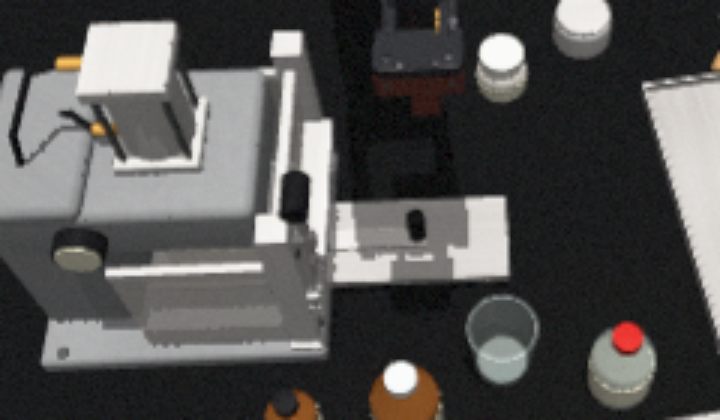

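```bash
python3 -m inch '[{"tx":-1.3,"ty":1.4,"tz":5,"ax":0,"ay":0,"az":0,"jaw":0.8},{"tx":-1.2,"ty":1.4,"tz":5,"ax":0,"ay":0,"az":0,"jaw":0.8},{"tx":0,"ty":0,"tz":5,"ax":0,"ay":0,"az":0,"jaw":0.8},{"tx":0,"ty":0,"tz":5,"ax":0,"ay":0,"az":0,"jaw":0.8},{"tx":0,"ty":0,"tz":4,"ax":0,"ay":0,"az":0,"jaw":0.8},{"tx":0,"ty":0,"tz":0,"ax":0,"ay":0,"az":0,"jaw":0.8}]'
python3 -c "
from h import *
go([-242,-1.5,48],True)"
```

```text
t: 10.88
ee_pos: [575.0, -29.7, 120.4]
orientation: [3.135, -0.207, -0.01]
ft_force: [-0.9, 0.1, 0.5]
width: 70.5
t 10.88 W [575.  -29.7 120.4] P [-240.2   -1.6  120.4] yaw -7.57 zax [-0.006  0.    -1.   ] F [-0.9  0.1  0.5] w 70.5
go [-242, -1.5, 48] -> tool cm [ 0.06 -0.19  7.24]
```

```bash
python3 -m inch '[{"tx":0.05,"ty":-0.15,"tz":3.5,"ax":0,"ay":0,"az":0,"jaw":0.8},{"tx":0,"ty":0,"tz":2.7,"ax":0,"ay":0,"az":0,"jaw":0.8},{"tx":0,"ty":0,"tz":1,"ax":0,"ay":0,"az":0,"jaw":0.8},{"tx":0,"ty":0,"tz":0,"ax":0,"ay":0,"az":0,"jaw":0.1},{"tx":0,"ty":0,"tz":0,"ax":0,"ay":0,"az":0,"jaw":0.1},{"tx":0,"ty":0,"tz":0,"ax":0,"ay":0,"az":0,"jaw":0.1},{"tx":0,"ty":0,"tz":0,"ax":0,"ay":0,"az":0,"jaw":0.1},{"tx":0,"ty":0,"tz":0,"ax":0,"ay":0,"az":0,"jaw":0.1}]'
python3 -c "
from h import *
where()"
```

```text
t: 11.88
ee_pos: [577.3, -27.2, 51.8]
orientation: [-3.135, 0.205, -0.001]
ft_force: [-0.2, 0.2, -0.3]
width: 23.9
t 11.88 W [577.3 -27.2  51.8] P [-242.9    0.3   51.8] yaw -7.48 zax [ 0. -0. -1.] F [-0.2  0.2 -0.3] w 23.9
```

```bash
python3 -m inch '[{"tx":0,"ty":0,"tz":0.2,"ax":0,"ay":0,"az":0,"jaw":0.1},{"tx":0,"ty":0,"tz":0,"ax":0,"ay":0,"az":0,"jaw":0.1},{"tx":0,"ty":0,"tz":0,"ax":0,"ay":0,"az":0,"jaw":0.1},{"tx":0,"ty":-1,"tz":0,"ax":0,"ay":0,"az":0,"jaw":0.1},{"tx":0,"ty":-1.5,"tz":0,"ax":0,"ay":0,"az":0,"jaw":0.1},{"tx":0,"ty":-1.5,"tz":0,"ax":0,"ay":0,"az":0,"jaw":0.1}]'
python3 -c "
from h import *
where()"
```

```text
t: 12.62
ee_pos: [582.3, 13.1, 49.4]
orientation: [3.134, -0.205, -0.001]
ft_force: [-0.8, -4.7, 2.6]
width: 19.4
t 12.62 W [582.3  13.1  49.4] P [-2.835e+02 -1.000e-01  4.940e+01] yaw -7.48 zax [-0. -0. -1.] F [-0.8 -4.7  2.6] w 19.4
```

```bash
python3 -m inch '[{"tx":0,"ty":-1.6,"tz":0,"ax":0,"ay":0,"az":0,"jaw":0.1},{"tx":0,"ty":-1.7,"tz":0,"ax":0,"ay":0,"az":0,"jaw":0.1},{"tx":0,"ty":-1.7,"tz":0,"ax":0,"ay":0,"az":0,"jaw":0.1},{"tx":0,"ty":-1.7,"tz":0,"ax":0,"ay":0,"az":0,"jaw":0.1},{"tx":0,"ty":-1.7,"tz":0,"ax":0,"ay":0,"az":0,"jaw":0.1},{"tx":0,"ty":-1.7,"tz":0,"ax":0,"ay":0,"az":0,"jaw":0.1},{"tx":0,"ty":-1.7,"tz":0,"ax":0,"ay":0,"az":0,"jaw":0.1},{"tx":0,"ty":-1.7,"tz":0,"ax":0,"ay":0,"az":0,"jaw":0.1},{"tx":0,"ty":-1.7,"tz":0,"ax":0,"ay":0,"az":0,"jaw":0.1},{"tx":0,"ty":-1.5,"tz":0,"ax":0,"ay":0,"az":0,"jaw":0.1},{"tx":0,"ty":0,"tz":0,"ax":0,"ay":0,"az":0,"jaw":0.1}]'
python3 -c "
from h import *
where()"
```

```text
t: 14.0
ee_pos: [604.9, 180.4, 49.9]
orientation: [-3.133, 0.204, -0.003]
ft_force: [-0.1, 5.4, 4.9]
width: 19.6
t 14.0 W [604.9 180.4  49.9] P [-452.4    0.    49.9] yaw -7.45 zax [ 0.002  0.002 -1.   ] F [-0.1  5.4  4.9] w 19.6
```

```bash
python3 -m inch '[{"tx":0,"ty":0,"tz":0,"ax":0,"ay":0,"az":0,"jaw":0.5},{"tx":0,"ty":0,"tz":0,"ax":0,"ay":0,"az":0,"jaw":0.5},{"tx":0,"ty":0,"tz":0,"ax":0,"ay":0,"az":0,"jaw":0.5},{"tx":0,"ty":0,"tz":-4,"ax":0,"ay":0,"az":0,"jaw":1},{"tx":0,"ty":0,"tz":-5,"ax":0,"ay":0,"az":0,"jaw":1},{"tx":0,"ty":0,"tz":-5,"ax":0,"ay":0,"az":0,"jaw":1},{"tx":0,"ty":0,"tz":-5,"ax":0,"ay":0,"az":0,"jaw":1},{"tx":0,"ty":3,"tz":-3,"ax":0,"ay":0,"az":0,"jaw":1},{"tx":0,"ty":0,"tz":0,"ax":0,"ay":0,"az":0,"jaw":1}]'
python3 - <<'E'
from h import *
where()
im,d,W=cloud('top'); save(cv2.resize(im[60:300,120:520],None,fx=1.5,fy=1.5),'t4.png')
for n in ['top','wrist']:
  if n=='wrist': im,d,W=cloud('wrist'); save(im,'w4.png')
  for t in ['rack','rack_knob']:
   for m in masks_of(n,t)[:1]:
    p=toP(W[m['pixels']]); p=p[~np.isnan(p[:,0])]; print(n,t,m['score'],m['location'],np.percentile(p,[2,50,98],axis=0).round())
  q=toP(W.reshape(-1,3)); q=q[~np.isnan(q[:,0])]
  b=q[(abs(q[:,1])<60)&(q[:,0]<-165)&(q[:,0]>-340)&(q[:,2]>69)&(q[:,2]<100)]
  if len(b)>20: print('blk',len(b),cv2.minAreaRect(b[:,:2].astype(np.float32)),b.mean(0))
  b=q[(abs(q[:,1])<40)&(q[:,0]<-420)&(q[:,0]>-480)&(q[:,2]>70)&(q[:,2]<90)]
  if len(b): print('knob',len(b),b.mean(0))
E
```

```text
t: 15.12
ee_pos: [601.3, 147.1, 272.2]
orientation: [-3.133, 0.208, -0.007]
ft_force: [-0.2, 0.2, -0.4]
width: 87.6
t 15.12 W [601.3 147.1 272.2] P [-418.8    0.9  272.2] yaw -7.6 zax [ 0.005  0.001 -1.   ] F [-0.2  0.2 -0.4] w 87.6
top rack 0.69 [340.3, 182.7] [[-310.  -34.   30.]
 [-247.   -8.   77.]
 [-187.   25.   98.]]
top rack_knob 0.75 [338.9, 181.1] [[-308.  -33.   59.]
 [-248.   -4.   78.]
 [-190.   24.   98.]]
blk 1039 ((-250.41986083984375, -2.358489990234375), (61.12693786621094, 129.97055053710938), 88.95628356933594) [-248.37939526   -4.09830887   82.92204574]
wrist rack 0.85 [319.6, 260.2] [[-455.  -30.   34.]
 [-314.   -3.   73.]
 [-198.   23.   94.]]
wrist rack_knob 0.74 [322.2, 263.5] [[-455.  -31.   34.]
 [-314.   -3.   73.]
 [-197.   24.   94.]]
blk 2527 ((-250.37869262695312, -3.2346134185791016), (58.25518035888672, 129.93202209472656), 88.99726867675781) [-256.24880969   -3.56689497   83.00013603]
knob 238 [-450.02798552   -0.83958493   77.88385931]
```

View pics/t4.png

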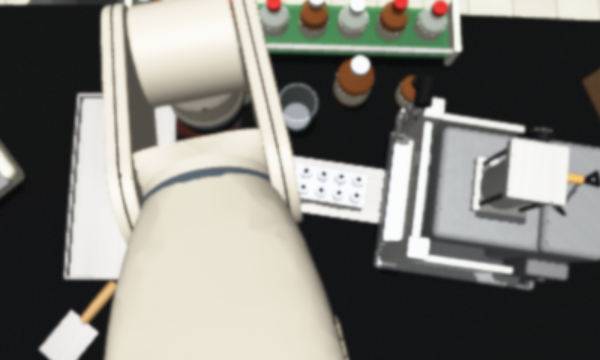

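```bash
python3 -m inch '[{"tx":-0.2,"ty":4,"tz":0,"ax":0,"ay":0,"az":0,"jaw":1},{"tx":-0.2,"ty":4,"tz":0,"ax":0,"ay":0,"az":0,"jaw":1},{"tx":0,"ty":4,"tz":2,"ax":0,"ay":0,"az":0,"jaw":1},{"tx":0,"ty":2.7,"tz":4,"ax":0,"ay":0,"az":0,"jaw":1},{"tx":0,"ty":0,"tz":4,"ax":0,"ay":0,"az":0,"jaw":1},{"tx":0,"ty":0,"tz":3.5,"ax":0,"ay":0,"az":0,"jaw":1},{"tx":0,"ty":0,"tz":0,"ax":0,"ay":0,"az":0,"jaw":1}]'
python3 -c "
from h import *
go([-270,-2.7,36],True)"
```

```text
t: 16.3
ee_pos: [574.7, 3.4, 131.2]
orientation: [3.135, -0.204, -0.011]
ft_force: [-0.6, 0.7, 0.7]
width: 87.7
t 16.3 W [574.7   3.4 131.2] P [-272.9   -6.4  131.2] yaw -7.46 zax [-0.007  0.    -1.   ] F [-0.6  0.7  0.7] w 87.7
go [-270, -2.7, 36] -> tool cm [0.43 0.28 9.52]
```

```bash
python3 -m inch '[{"tx":0.2,"ty":0.2,"tz":3,"ax":0,"ay":0,"az":0,"jaw":1},{"tx":0,"ty":0,"tz":3,"ax":0,"ay":0,"az":0,"jaw":1},{"tx":0,"ty":0,"tz":2.2,"ax":0,"ay":0,"az":0,"jaw":1},{"tx":0,"ty":0,"tz":1,"ax":0,"ay":0,"az":0,"jaw":1},{"tx":0,"ty":0,"tz":0,"ax":0,"ay":0,"az":0,"jaw":1},{"tx":0,"ty":0,"tz":0,"ax":0,"ay":0,"az":0,"jaw":1}]'
python3 -c "
from h import *
go([-270,-2.7,36],True)"
```

```text
t: 17.05
ee_pos: [579.7, 0.9, 43.6]
orientation: [-3.135, 0.205, -0.003]
ft_force: [0.1, -0.4, 0.5]
width: 87.8
t 17.05 W [579.7   0.9  43.6] P [-271.1   -1.    43.6] yaw -7.47 zax [ 0.002 -0.    -1.   ] F [ 0.1 -0.4  0.5] w 87.8
go [-270, -2.7, 36] -> tool cm [-0.17  0.11  0.76]
```

```bash
python3 -m inch '[{"tx":-0.15,"ty":0.1,"tz":0.6,"ax":0,"ay":0,"az":0,"jaw":1},{"tx":0,"ty":0,"tz":0,"ax":0,"ay":0,"az":0,"jaw":0.5},{"tx":0,"ty":0,"tz":0,"ax":0,"ay":0,"az":0,"jaw":0.5},{"tx":0,"ty":0,"tz":0,"ax":0,"ay":0,"az":0,"jaw":0.5},{"tx":0,"ty":0,"tz":0,"ax":0,"ay":0,"az":0,"jaw":0.5},{"tx":0,"ty":0,"tz":0,"ax":0,"ay":0,"az":0,"jaw":0.5},{"tx":0,"ty":0,"tz":-1,"ax":0,"ay":0,"az":0,"jaw":0.5},{"tx":0,"ty":0,"tz":-2,"ax":0,"ay":0,"az":0,"jaw":0.5},{"tx":0,"ty":0,"tz":-2,"ax":0,"ay":0,"az":0,"jaw":0.5},{"tx":0,"ty":0,"tz":0,"ax":0,"ay":0,"az":0,"jaw":0.5},{"tx":0,"ty":0,"tz":0,"ax":0,"ay":0,"az":0,"jaw":0.5}]'
python3 - <<'E'
from h import *
o,Rt=where(); print(o['moment'],Rt.T@o['moment'])
im,d,W=cloud('scene'); save(cv2.resize(im[150:290,220:460],None,fx=3,fy=3),'s5.png')
T=np.load('topW.npy').reshape(-1,3)
W=np.r_[T,W.reshape(-1,3)]
m=(W[:,2]>13)&(W[:,2]<22)&(W[:,1]>240)&(W[:,1]<480)&(W[:,0]>390)&(W[:,0]<770)
f=lambda a,b: W[m&(W[:,0]>a[0])&(W[:,0]<a[1])&(W[:,1]>b[0])&(W[:,1]<b[1])]
for a in [(450,500),(550,600),(650,700)]:
  q=f(a,(240,480))[:,1]; print(a,np.percentile(q,[1,99]).round())
for b in [(290,330),(380,430)]:
  q=f((390,770),b)[:,0]; print(b,np.percentile(q,[1,99]).round())
E
```

```text
t: 18.42
ee_pos: [576.9, 0.0, 86.6]
orientation: [3.135, -0.205, -0.0]
ft_force: [0.2, 0.4, -5.0]
width: 59.7
t 18.43 W [576.9   0.   86.6] P [-269.9   -3.7   86.6] yaw -7.48 zax [-0.  0. -1.] F [ 0.2  0.4 -5. ] w 59.7
[ 0.00800115 -0.07349562 -0.00570027] [0.0175013  0.07182858 0.00569887]
(450, 500) [267. 458.]
(550, 600) [267. 458.]
(650, 700) [267. 458.]
(290, 330) [405. 756.]
(380, 430) [402. 756.]
```

View pics/s5.png

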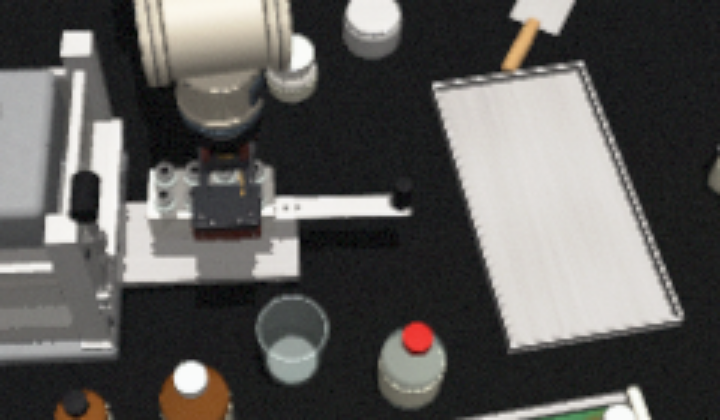

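```bash
python3 -m inch '[{"tx":0,"ty":0,"tz":-2.5,"ax":0,"ay":0,"az":0,"jaw":0.5},{"tx":0,"ty":-1,"tz":-3,"ax":0,"ay":0,"az":0,"jaw":0.5},{"tx":0,"ty":-2,"tz":-2.5,"ax":0,"ay":0,"az":0,"jaw":0.5},{"tx":0,"ty":-3,"tz":0,"ax":0,"ay":0,"az":0,"jaw":0.5},{"tx":0,"ty":-3,"tz":0,"ax":0,"ay":0,"az":0,"jaw":0.5},{"tx":0,"ty":-3,"tz":0,"ax":0,"ay":0,"az":0,"jaw":0.5},{"tx":0,"ty":-2,"tz":0,"ax":0,"ay":0,"az":-3,"jaw":0.5},{"tx":0,"ty":0,"tz":0,"ax":0,"ay":0,"az":-6.5,"jaw":0.5},{"tx":0,"ty":0,"tz":0,"ax":0,"ay":0,"az":-8,"jaw":0.5},{"tx":0,"ty":0,"tz":0,"ax":0,"ay":0,"az":-8,"jaw":0.5},{"tx":0,"ty":0,"tz":0,"ax":0,"ay":0,"az":-8,"jaw":0.5},{"tx":0,"ty":0,"tz":0,"ax":0,"ay":0,"az":-8,"jaw":0.5}]'
python3 -m inch '[{"tx":0,"ty":0,"tz":0,"ax":0,"ay":0,"az":-8,"jaw":0.5},{"tx":0,"ty":0,"tz":0,"ax":0,"ay":0,"az":-8,"jaw":0.5},{"tx":0,"ty":0,"tz":0,"ax":0,"ay":0,"az":-8,"jaw":0.5},{"tx":0,"ty":0,"tz":0,"ax":0,"ay":0,"az":-8,"jaw":0.5},{"tx":0,"ty":0,"tz":0,"ax":0,"ay":0,"az":-8,"jaw":0.5},{"tx":0,"ty":0,"tz":0,"ax":0,"ay":0,"az":-8,"jaw":0.5},{"tx":0,"ty":0,"tz":0,"ax":0,"ay":0,"az":-6,"jaw":0.5},{"tx":0,"ty":0,"tz":0,"ax":0,"ay":0,"az":-3,"jaw":0.5},{"tx":0,"ty":0,"tz":0,"ax":0,"ay":0,"az":-1,"jaw":0.5},{"tx":0,"ty":0,"tz":0,"ax":0,"ay":0,"az":0,"jaw":0.5}]'
python3 -c "
from h import *
o,_=where();print(o['qpos'])
go([633,362.5,160])"
```

```text
t: 19.98
ee_pos: [595.0, 138.5, 165.7]
orientation: [3.001, 0.929, -0.002]
ft_force: [0.4, -0.1, -5.4]
width: 59.8
t: 21.22
ee_pos: [595.2, 138.7, 166.1]
orientation: [-2.182, -2.26, 0.001]
ft_force: [0.4, 0.2, -6.0]
width: 60.1
t 21.23 W [595.2 138.7 166.1] P [-409.7   -4.   166.1] yaw 92.02 zax [-0.001 -0.    -1.   ] F [ 0.4  0.2 -6. ] w 60.1
[ 2.09488841e-01  4.70966980e-01  1.70180482e+00 -7.59634457e-05
  9.69610544e-01 -1.39647298e+00]
t 21.23 W [595.2 138.7 166.1] P [-409.7   -4.   166.1] yaw 92.02 zax [-0.001 -0.    -1.   ] F [ 0.4  0.2 -6. ] w 60.1
go [633, 362.5, 160] -> tool cm [22.23  4.57  0.6 ]
```

```bash
python3 -m inch '[{"tx":1.5,"ty":0.3,"tz":0,"ax":0,"ay":0,"az":1.5,"jaw":0.5},{"tx":3,"ty":0.5,"tz":0,"ax":0,"ay":0,"az":0,"jaw":0.5},{"tx":3,"ty":0.5,"tz":0,"ax":0,"ay":0,"az":0,"jaw":0.5},{"tx":3,"ty":0.5,"tz":0,"ax":0,"ay":0,"az":0,"jaw":0.5},{"tx":3,"ty":0.5,"tz":0,"ax":0,"ay":0,"az":0,"jaw":0.5},{"tx":3,"ty":0.5,"tz":0,"ax":0,"ay":0,"az":0,"jaw":0.5},{"tx":3,"ty":0.5,"tz":0,"ax":0,"ay":0,"az":0,"jaw":0.5},{"tx":2,"ty":0.4,"tz":0,"ax":0,"ay":0,"az":0,"jaw":0.5},{"tx":0.7,"ty":0.1,"tz":0,"ax":0,"ay":0,"az":0,"jaw":0.5},{"tx":0,"ty":0,"tz":0,"ax":0,"ay":0,"az":0,"jaw":0.5},{"tx":0,"ty":0,"tz":0,"ax":0,"ay":0,"az":0,"jaw":0.5}]'
python3 - <<'E'
from h import *
go([633,362.5,160])
im,d,W=cloud('top'); save(cv2.resize(im[60:340,100:420],None,fx=2,fy=2),'t6.png')
W=W.reshape(-1,3);W=W[~np.isnan(W[:,0])]
b=W[(abs(W[:,1]-362)<25)&(W[:,0]>400)&(W[:,0]<480)&(W[:,2]>100)&(W[:,2]<200)]; print(len(b),b.mean(0) if len(b) else '',b.max(0) if len(b) else '')
E
```

```text
t: 22.6
ee_pos: [630.9, 360.2, 166.4]
orientation: [2.212, 2.231, -0.001]
ft_force: [-0.0, 0.2, -4.4]
width: 60.3
t 22.6 W [630.9 360.2 166.4] P [-634.     1.8  166.4] yaw 90.47 zax [-0.001 -0.001 -1.   ] F [-0.   0.2 -4.4] w 60.3
go [633, 362.5, 160] -> tool cm [0.23 0.21 0.64]
0
```

View pics/t6.png

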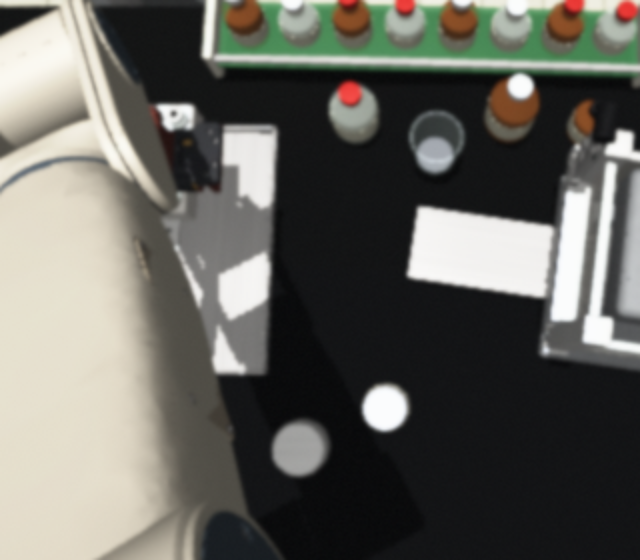

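```bash
python3 -m inch '[{"tx":0.2,"ty":0.2,"tz":1.5,"ax":0,"ay":0,"az":0.4,"jaw":0.5},{"tx":0,"ty":0,"tz":2.5,"ax":0,"ay":0,"az":0,"jaw":0.5},{"tx":0,"ty":0,"tz":2.5,"ax":0,"ay":0,"az":0,"jaw":0.5},{"tx":0,"ty":0,"tz":2.5,"ax":0,"ay":0,"az":0,"jaw":0.5},{"tx":0,"ty":0,"tz":2.5,"ax":0,"ay":0,"az":0,"jaw":0.5},{"tx":0,"ty":0,"tz":1.5,"ax":0,"ay":0,"az":0,"jaw":0.5},{"tx":0,"ty":0,"tz":1,"ax":0,"ay":0,"az":0,"jaw":0.5},{"tx":0,"ty":0,"tz":0.4,"ax":0,"ay":0,"az":0,"jaw":0.5},{"tx":0,"ty":0,"tz":0,"ax":0,"ay":0,"az":0,"jaw":0.5},{"tx":0,"ty":0,"tz":0,"ax":0,"ay":0,"az":0,"jaw":0.5}]'
python3 -c "
from h import *
where()"
```

```text
t: 23.9
ee_pos: [633.6, 363.6, 23.4]
orientation: [2.219, 2.223, 0.002]
ft_force: [0.2, 0.3, -5.2]
width: 59.9
t 23.9 W [633.6 363.6  23.4] P [-637.7    4.    23.4] yaw 90.12 zax [ 0.001  0.001 -1.   ] F [ 0.2  0.3 -5.2] w 59.9
```

```bash
python3 -m inch '[{"tx":0,"ty":0,"tz":0.4,"ax":0,"ay":0,"az":0,"jaw":0.5},{"tx":0,"ty":0,"tz":0.3,"ax":0,"ay":0,"az":0,"jaw":0.5},{"tx":0,"ty":0,"tz":0.2,"ax":0,"ay":0,"az":0,"jaw":0.5},{"tx":0,"ty":0,"tz":0.15,"ax":0,"ay":0,"az":0,"jaw":0.5},{"tx":0,"ty":0,"tz":0,"ax":0,"ay":0,"az":0,"jaw":0.5},{"tx":0,"ty":0,"tz":0,"ax":0,"ay":0,"az":0,"jaw":0.5}]'
python3 -c "
from h import *
where()"
```

```text
t: 24.65
ee_pos: [633.1, 363.3, 12.0]
orientation: [2.219, 2.224, 0.0]
ft_force: [0.6, 0.4, -5.4]
width: 60.1
t 24.65 W [633.1 363.3  12. ] P [-637.4    3.6   12. ] yaw 90.12 zax [ 0.  0. -1.] F [ 0.6  0.4 -5.4] w 60.1
```

```bash
python3 -m inch '[{"tx":0,"ty":0,"tz":0.15,"ax":0,"ay":0,"az":0,"jaw":0.5},{"tx":0,"ty":0,"tz":0.1,"ax":0,"ay":0,"az":0,"jaw":0.5},{"tx":0,"ty":0,"tz":0,"ax":0,"ay":0,"az":0,"jaw":0.5},{"tx":0,"ty":0,"tz":0,"ax":0,"ay":0,"az":0,"jaw":0.5}]'
python3 -c "
from h import *
where()"
```

```text
t: 25.15
ee_pos: [633.3, 363.4, 10.6]
orientation: [2.219, 2.224, 0.001]
ft_force: [-3.7, -1.8, 5.7]
width: 59.8
t 25.15 W [633.3 363.4  10.6] P [-637.5    3.7   10.6] yaw 90.12 zax [ 0.001  0.    -1.   ] F [-3.7 -1.8  5.7] w 59.8
```

```bash
python3 -m inch '[{"tx":0,"ty":0,"tz":0,"ax":0,"ay":0,"az":0,"jaw":0.95},{"tx":0,"ty":0,"tz":0,"ax":0,"ay":0,"az":0,"jaw":0.95},{"tx":0,"ty":0,"tz":0,"ax":0,"ay":0,"az":0,"jaw":0.95},{"tx":0,"ty":0,"tz":-2,"ax":0,"ay":0,"az":0,"jaw":0.95},{"tx":0,"ty":0,"tz":-4,"ax":0,"ay":0,"az":0,"jaw":0.95},{"tx":0,"ty":0,"tz":-5,"ax":0,"ay":0,"az":0,"jaw":0.95},{"tx":0,"ty":0,"tz":-5,"ax":0,"ay":0,"az":0,"jaw":0.95},{"tx":0,"ty":0,"tz":-5,"ax":0,"ay":0,"az":0,"jaw":0.95},{"tx":0,"ty":0,"tz":-5,"ax":0,"ay":0,"az":0,"jaw":0.95},{"tx":0,"ty":0,"tz":0,"ax":0,"ay":0,"az":0,"jaw":0.95}]'
python3 - <<'E'
from h import *
where()
out=[]
for n in ['scene','wrist']:
    im,d,W=cloud(n); out.append(im)
    for t in ['rack','stay_grip']:
      for m in masks_of(n,t)[:1]:
        p=W[m['pixels']]; p=p[~np.isnan(p[:,0])]
        if t=='stay_grip': p=toP(p)
        print(n,t,m['score'],m['location'],np.percentile(p,[2,50,98],axis=0).round())
    q=W.reshape(-1,3); q=q[~np.isnan(q[:,0])]
    b=q[(q[:,0]>570)&(q[:,0]<720)&(abs(q[:,1]-363)<60)&(q[:,2]>44)&(q[:,2]<60)]
    if len(b)>20: 
        A=np.c_[b[:,:2],np.ones(len(b))]; print('blk top',len(b),cv2.minAreaRect(b[:,:2].astype(np.float32)),np.median(b[:,2]),np.linalg.lstsq(A,b[:,2],rcond=None)[0])
    b=q[(q[:,0]>420)&(q[:,0]<480)&(abs(q[:,1]-363)<50)&(q[:,2]>48)&(q[:,2]<62)]
    if len(b): print('knob',b.mean(0))
    if n=='scene':
        for t in ['amber_bottle','clear_bottle','white_jar','beaker','cap_tin','amber_small','spatula']:
            for m in masks_of(n,t)[:1]: p=W[m['pixels']]; print(t,np.nanmedian(p,0).round())
save(np.vstack([out[0][100:330,120:560],out[1][60:340,100:540]]),'f7.png')
E
```

```text
t: 26.4
ee_pos: [635.3, 364.6, 276.9]
orientation: [2.217, 2.222, 0.016]
ft_force: [-0.1, 0.8, -0.6]
width: 83.7
t 26.4 W [635.3 364.6 276.9] P [-638.9    5.6  276.9] yaw 90.12 zax [ 0.01   0.005 -1.   ] F [-0.1  0.8 -0.6] w 83.7
scene rack 0.81 [403.5, 227.6] [[459. 331.   6.]
 [647. 357.  47.]
 [718. 385.  71.]]
scene stay_grip 0.54 [246.4, 218.3] [[-165.   85.  151.]
 [-153.  111.  307.]
 [-142.  125.  315.]]
blk top 400 ((653.6151733398438, 360.24658203125), (131.89735412597656, 59.75231170654297), 0.5629925727844238) 49.22334129053145 [-9.67314479e-03  2.72966405e-02  4.69001555e+01]
knob [455.31442444 363.50831333  52.23982426]
amber_bottle [794. -67.  92.]
clear_bottle [783. 147.  81.]
white_jar [378. 100.  54.]
beaker [708.  40.  47.]
cap_tin [327. 210.  46.]
amber_small [ 777. -176.   63.]
spatula [298. 424.   4.]
wrist rack 0.96 [319.7, 162.8] [[453. 334.   8.]
 [613. 363.  47.]
 [707. 389.  68.]]
blk top 2841 ((652.1524658203125, 362.0765380859375), (59.076332092285156, 129.6825408935547), 89.0438232421875) 47.26280353595602 [ 3.47651696e-03 -3.17536566e-03  4.71957825e+01]
knob [453.18905084 364.99976938  51.93362541]
```

View pics/f7.png

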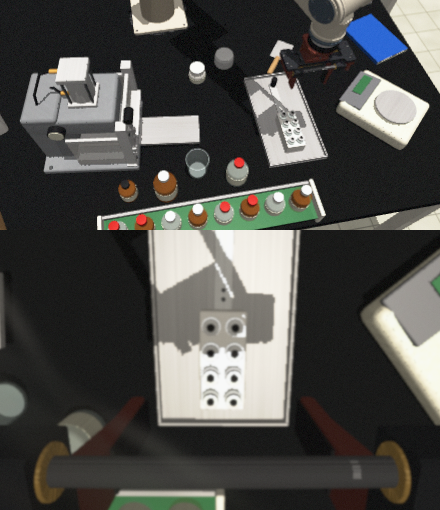

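```bash
python3 -c "
from h import *
where(); ctrl.close_job()"
```

```text
t 27.05 W [633.  363.2 269.1] P [-637.3    3.5  269.1] yaw 90.12 zax [-0. -0. -1.] F [ 1.3 -0.6  0. ] w 83.4
the job is handed in; nothing more can be done
```

The job is done and handed in at about 27 s of the 58 s allowed; no verdict was reported.

**What I did:** I lifted the guard by its grip and swung the bar in. I lowered it into the notch and let go. I then drew the vial block out by the knob to x ≈ -250 mm in the press frame and released it on the shelf. Last, I took the block by its sides, carried it to the tray and set it down with the knob end towards the robot.

**Last checks:**
- **Guard:** still hooked. The grip's top is at about 314 mm, which puts the guard about 73 mm up, and the robot is clear of the press.
- **Block:** flat on the tray floor. Its top measures 47 to 49 mm high (49 expected). The middle of block and tongue is within about 5 mm of the tray's centre.
- **Gripper:** open and clear above the block.
- **Bystanders:** the six containers are within about 3 mm of where they started. The spatula's visible centre read about 17 mm off, within the 40 mm limit. This is probably the arm hiding part of it, since the gripper never went near it, but I did not measure it again.

**Disagreements:** the scene camera's fit of the block top showed a slope of about 0.03 rad and the wrist camera's about 0.005. Both are under the 0.05 limit, and I trusted the closer wrist view.

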